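# Insulation-test a power-supply board with a clamped test pistol

### The arm

A 6-joint arm with a two-finger parallel gripper is mounted at the origin on a cart in front of the work surface, level with it; the furniture and walls round the work are solid. World frame = base frame: x ahead of the robot, y to its left, z up, the work surface at z = 0. Lengths are in mm, angles in rad, forces in N, time in s.
With the tool pointing down it reaches from about 425 to 950 mm from the base axis. Payload 3.5 kg.
Tool frame: the origin (TCP) lies where the fingers leave the gripper's body, on its centre line; the fingertips stand 73 mm ahead of it and the grasp point (between the pads) lies 54 mm ahead of it; z points along the fingers, y is the line along which they close (so a half turn about z gives the same grasp; the last joint's range is limited). The gripper opens to 85 mm and grips with 20 to 120 N. Pads are 22 mm wide; open, the fingers measure 114 mm over their backs; the gripper's body (76 mm by 85 mm) begins 54 mm behind the grasp point. The pads swing forward as they close: fully open they stand 13 mm farther back than shut.
Start: joints at [-1.28, 0.286, 1.577, -0, 1.279, -0.15], TCP at [288.018, -610.453, 303.925] pointing down, gripper open.
Joint ranges: [-2.77, 2.77], [-0.9, 2.22], [0.21, 2.48], [-1.53, 4.67], [0.24, 2.81], [-2.84, 2.84]. Speed limits (rad/s): [2.79, 2.79, 3.14, 3.14, 3.14, 3.14].

### API

Orientations are given as [roll, pitch, yaw] about the fixed x, y, z axes, in that order (R = Rz(yaw) Ry(pitch) Rx(roll)).
In Python, from bench import get_state, grab_frame, env gives the robot as it stands. The module is installed in compiled form; this text tells all that it offers.
- The arm moves only by the shell command python3 -m crank 'ROWS' [FORCE]. ROWS is JSON, a list of rows, each an object with "slide": the shift along the tool's x, y, z in cm, a list of three; "yaw": the turn about the tool's z in degrees; "grip": the closure, from -1 (fully open) to 1 (shut). A call has 1 to 10 rows; each row shifts and turns the commanded pose from where the row before left it, along the tool's axes as they then stand; what a row does not reach is not made up. A row lasts 1/8 s, in which the tool goes at most 62.5 mm and 10.7 degrees, less where a joint would pass 70% of its speed; a pose out of reach is approached as far as the arm can. A call is refused whole if a number of a shift passes 6.25 or a number of a turn 10.7, either way. A call with a gripper value outside its range is refused whole. The fingers move at their own pace and stop on an object; FORCE is the grip in N (left out, the last holds). Time passes only in rows, so rows that do not move let the fingers close. It gives the time, the measured TCP pose, the force, the opening and the grip force at its end, in the units of the state.
- get_state(): the state, without advancing time (a new reading comes with each control period).
- grab_frame(name): name is "scene" or "top" or "wrist"; returns a dict with "frame" (420x560x3 uint8, red, green, blue), "fx", "fy", "cx", "cy" (pixels), "dist" ([k1, k2, p1, p2, k3] as OpenCV has them; the pictures are not rectified), "view" (4x4, takes a point from world to camera coordinates). Camera axes: x right, y down, z forward; pixel columns grow to the right and rows downward; lengths in mm; the calibration is good to about 2 mm. A picture is of the moment at which its call begins. There is no depth.
- env.finish_job(): hands the job in; it is judged then, once.
The state is a dict: "time": time; "joint_pos": joint angles; "joint_vel": joint speeds; "joint_efforts": joint torques, N m; "ee_pos": TCP position; "orientation": TCP orientation; "wrist_force": force on the tool from outside, world axes, zero at the start; "moment": the same for the moment, N m; "finger_gap": finger opening in mm; "grasp_force": force on a finger pad.
Only numpy, scipy, OpenCV 4.12 (cv2) and the standard library are available. Lean on these libraries where they do the work, as an engineer would, in place of code of your own. Each camera call takes 0.05 s, during which the arm holds its last target. There are 200 camera calls.

### The job

Give the power-supply board its insulation test: load its black carrier squarely into the pin nest of the test station, brass contact facing the pistol, and let go. Then squeeze the pistol's trigger fully and keep it squeezed for about one second so that the probe presses on the brass contact, release it so that it springs back, and put the carrier down flat in the blue bin. Never work the trigger unless the carrier is home in the nest, and leave the tools lying around where they are.

Things in the scene. Friction and masses are not known exactly. Their poses are not given: they have to be found in the camera images.
- station: Fixed test station on an grey plate 168 (x) x 262 (y) x 8 mm. Origin: plate underside, near its middle; x away from the robot, y left, z up. On it a red/black test pistol lies clamped on its side, barrel (36 mm thick, axis x = 45, z = 44 mm, y = 120 to -44) pointing to -y. Clamp screws and barrel top out at z = 65 mm. The pin nest, a dark block, is at its muzzle.
- handle (a point): Point on the axis of the pistol's black handle, at x = -24, y = 55, z = 44 mm of the station frame and with its axes. The handle runs along x from the barrel towards the robot, station x = 33 to -72 mm; it is 30 mm deep (y) and 28 mm thick (z), so its back face is 15 mm to +y of this point. Free space for fingers on both sides between station x = 5 and -55 mm, and above.
- trigger (a joint): Pistol trigger, an aluminium lever 74 mm long, 19 mm high, 9 mm thick, in front (-y) of the handle, hinged on an upright pin at station x = 23, y = 29, z = 44 mm, reaching towards -x. 0 = released, leaning 0.24 rad away from the handle; 0.30 rad = fully squeezed on its stop, towards the handle (+y). A spring returns it. It pushes the probe out 15 mm.
- squeeze (a point): Where to squeeze: midway along station y between trigger front and handle back when squeezed; at station x = -24, y = 49, z = 44 mm, station axes. Handle's back face: 21 mm to +y of it. Trigger's front face: 36 mm to -y when released (42 mm at the lever's end), 22 mm when squeezed. Grip along station y: 57 to 63 mm wide released, 43 mm squeezed; the full squeeze takes about 11 N.
- nest (a point): Nest: where the carrier's origin belongs; x = 11, y = -88, z = 29 mm in the station frame, axes as the station. Eight upright steel pins 7 mm thick leave 2.5 mm play on each side and rise 17 mm above this point, the last 6 mm tapered. On the long sides they stand at least 38 mm from the middle, so the middle of the carrier's long sides stays free for fingers.
- carrier: Loose black plastic tray 104 (x) x 54 (y) x 13 mm holding a green power-supply board, 30 mm high in all, about 0.23 kg. Origin: centre of its underside; x along its length, z up. Grip it across its 54 mm width at the middle of the long sides. In the nest its axes lie along the station's; at the start its yaw is within 0.6 rad of the station's.
- contact (a point): Brass contact on the carrier's +y long side, 16 mm wide, 18 mm high, standing out 3 mm; this point is the middle of its outer face, at x = 34, y = 30, z = 15 mm in the carrier's frame. In the nest it faces the probe, about 10 mm from the resting tip.
- probe_tip: Sprung steel tip of the probe, 5 mm thick, in the black nose of the pistol. Origin on the barrel axis 8 mm behind the tip's end; it moves to station -y when the trigger is squeezed, 15 mm if free.
- bin: Fixed blue plastic bin 160 (x) x 120 (y) x 50 mm, walls 2 to 3 mm, the wall at its -x end only 27 mm high, floor 2 mm thick. Origin: centre of its underside, x along its length. The carrier fits lengthwise, with room for fingers beside it when near the middle.
- cutters: Loose bystander: blue-handled side cutters, 115 mm, lying flat. Leave alone.
- screwdriver: Loose bystander: yellow screwdriver, 165 mm, lying flat. Leave alone.
- brush: Loose bystander: black brush, 150 mm, lying at the bench's front edge. Leave alone.

How it is judged:
By the outcome, as a careful person would: the job done as asked, in the order asked, and still so for the second after the job is handed in, with the robot touching nothing.
It also fails if it takes over 58 s, if anything falls off the work surface, if the arm or the gripper's body presses on something with over 40 N, if the wrist force passes 120 N, or if a joint passes its speed limit or range.

## Working session

There is one attempt and no reset: what is moved stays moved. The work goes in short steps, Python scripts to look and compute and a shell command to move; the robot and the scene stay as the last step left them, time stands still between calls to the robot, and variables do not carry over. Pictures are saved under pics/ and viewed, at most 10 in all, crops included, and the job is handed in when it is done.

```bash
mkdir -p pics
cat > h.py <<'E'
import numpy as np, cv2
from bench import get_state, grab_frame, env
def shot(n,name=None):
    f=grab_frame(n)
    if name: cv2.imwrite(f'pics/{name}.png',f['frame'][:,:,::-1])
    return f
def KD(f): return np.array([[f['fx'],0,f['cx']],[0,f['fy'],f['cy']],[0,0,1.]]),np.array(f['dist'],float)
def ray(f,px):
    K,D=KD(f); u=cv2.undistortPoints(np.array(px,float).reshape(-1,1,2),K,D).reshape(-1,2)
    V=np.array(f['view']); R=V[:3,:3]; t=V[:3,3]
    return -R.T@t,(np.c_[u,np.ones(len(u))])@R
def plane(f,px,z):
    o,d=ray(f,px); return o+d*((z-o[2])/d[:,2])[:,None]
def proj(f,P):
    K,D=KD(f);V=np.array(f['view'])
    return cv2.projectPoints(np.array(P,float).reshape(-1,1,3),cv2.Rodrigues(V[:3,:3])[0],V[:3,3],K,D)[0].reshape(-1,2)
E
python3 - <<'E'
from h import *
import pickle
fs={n:shot(n,n+'0') for n in('scene','top','wrist')}
pickle.dump(fs,open('f0.pkl','wb'))
for n in fs: print(n,np.round(np.linalg.inv(fs[n]['view'])[:3,3]))
print(get_state())
E
```

```text
scene [181. 718. 674.]
top [ 377.   51. 1064.]
wrist [ 348. -582.  372.]
{'time': 0.15, 'joint_pos': array([-1.28002237e+00,  2.87014282e-01,  1.57787169e+00,  3.71799931e-05,
        1.27863192e+00, -1.50039596e-01]), 'joint_vel': array([-0.00205947, -0.00284017, -0.00619125, -0.00102471,  0.00069453,
       -0.00013928]), 'joint_efforts': array([ 7.98194887e-04, -4.06600034e+01, -2.93142128e+01, -1.32020268e-04,
        3.92424379e-03, -8.63041777e-06]), 'ee_pos': array([ 287.90034704, -610.08877224,  302.81329135]), 'orientation': array([-3.13969436e+00, -3.22963291e-04,  4.40802500e-01]), 'wrist_force': array([-0.05707721, -1.11236975, -0.1403306 ]), 'moment': array([0.01346638, 0.00028877, 0.00603431]), 'grasp_force': 0.0, 'finger_gap': 85.54022790967478}
```

View pics/top0.png

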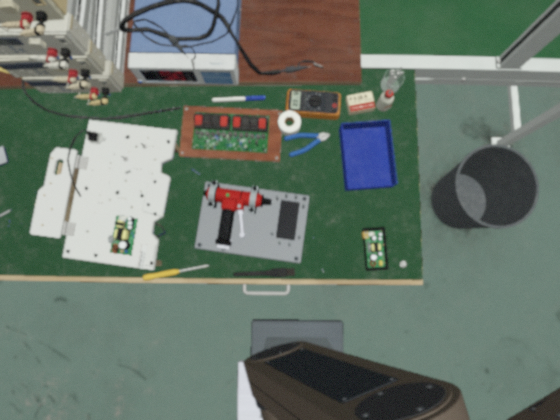

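View pics/scene0.png

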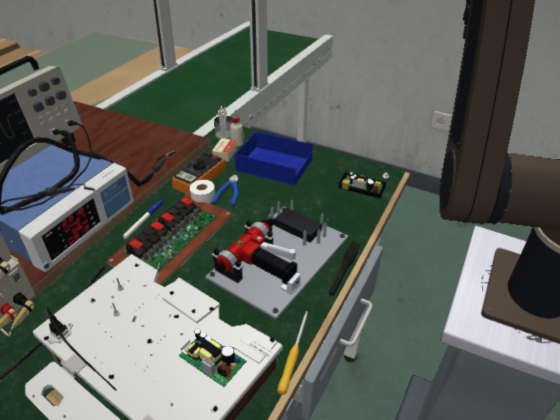

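Top view: station plate spans about (196,183)–(310,262) with the pistol at (235,200) and the nest at (287,220). The carrier is at (375,249) and the bin at (368,155). The scene view confirms the layout, and the brush lies in front of the station. Next I'll get rough poses from masks.

Run:
```python
from h import *
import pickle
fs=pickle.load(open('f0.pkl','rb')); f=fs['top']; im=f['frame']
hsv=cv2.cvtColor(im,cv2.COLOR_RGB2HSV)
def big(m,box,close=5):
    x0,y0,x1,y1=box; M=np.zeros(m.shape,np.uint8); M[y0:y1,x0:x1]=m[y0:y1,x0:x1]*255
    M=cv2.morphologyEx(M,cv2.MORPH_CLOSE,np.ones((close,close)))
    c,_=cv2.findContours(M,cv2.RETR_EXTERNAL,cv2.CHAIN_APPROX_NONE); return max(c,key=cv2.contourArea).reshape(-1,2)
def rect(c,z):
    p=plane(f,c,z)[:,:2].astype(np.float32); r=cv2.minAreaRect(p); b=cv2.boxPoints(r)
    return np.round(r[0],1),np.round(r[1],1),round(r[2],2),np.round(b).tolist()
H,S,V=[hsv[...,i].astype(int) for i in range(3)]
print('bin',rect(big((H>105)&(H<130)&(S>150),(335,110,405,195)),50))
print('plate',rect(big((S<50)&(V>70),(185,172,320,268),9),8))
print('carrier',rect(big(V<52,(355,222,392,275),5),13))
print('mat', hsv[240,340], 'plate',hsv[250,270],'tray',hsv[235:262:6,363:388:3,2])
s=im[100:290,180:410]; cv2.imwrite('pics/crop.png',cv2.resize(s[:,:,::-1],None,fx=3.4,fy=3.1,interpolation=cv2.INTER_CUBIC))
```

```text
bin (array([ 646.9, -145.8]), array([165.9, 124.9]), 4.81, [[559.0, -90.0], [569.0, -215.0], [735.0, -201.0], [724.0, -77.0]])
plate (array([489.4, 132. ]), array([265.1, 177. ]), 82.48, [[384.0, 12.0], [560.0, -11.0], [594.0, 252.0], [419.0, 275.0]])
carrier (array([ 472.3, -165.9]), array([48.9,  7.1]), 87.4, [[468.0, -190.0], [475.0, -191.0], [477.0, -142.0], [470.0, -141.0]])
mat [67 97 89] plate [ 95   9 167] tray [[163 189 193 195 163 142 185  52  87]
 [ 60 134 152 139 148 135 149  55  85]
 [ 76 116 149 196  94 177 167  69  75]
 [ 79 100 138 138 142 156 196  95  75]
 [ 86  75 135 187 187 146 152 115  54]]
```

View pics/crop.png

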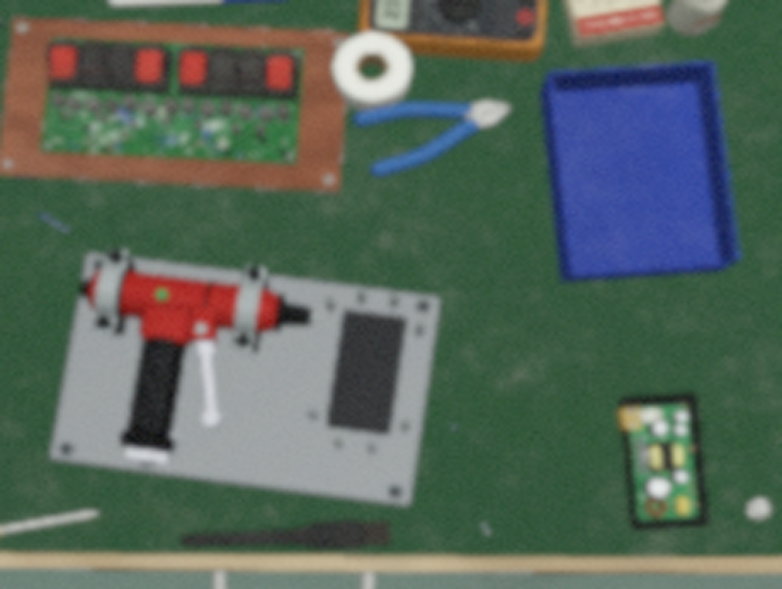

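The crop shows the carrier at full-frame (375,248), nearly parallel to x, with the brass contact at its top-left, so the contact is on its +x/+y corner. The plate is turned slightly clockwise, and the trigger leans away from the handle. I'll write a move helper and bring the wrist camera over the carrier.

```bash
cat >> h.py <<'E'
def Rz(a): return np.array([[np.cos(a),-np.sin(a)],[np.sin(a),np.cos(a)]])
def goto(x,y,z,yaw,cur=None):
    s=get_state(); p=s['ee_pos']; w=s['orientation'][2]
    if cur is not None: p,w=np.array(cur[:3]),cur[3]
    d=np.array([x,y,z])-p
    t=np.array([np.cos(yaw),np.sin(yaw)]); u=np.array([np.sin(yaw),-np.cos(yaw)])
    print('yaw deg first %.2f then slide cm %.2f %.2f %.2f'%(-np.degrees((yaw-w+np.pi)%(2*np.pi)-np.pi),d[:2]@t/10,d[:2]@u/10,-d[2]/10))
E
python3 - <<'E'
from h import *
import pickle
f=pickle.load(open('f0.pkl','rb'))['wrist']
s=get_state(); print(s['ee_pos'],s['orientation'])
V=np.array(f['view']);C=np.linalg.inv(V);w=s['orientation'][2]
d=C[:3,3]-s['ee_pos']; T=np.array([[np.cos(w),np.sin(w),0],[np.sin(w),-np.cos(w),0],[0,0,-1]])
print('cam in tool',d@T.T,'\naxes',np.round(T@C[:3,:3],3),f['fx'])
o,dd=ray(f,[[280,210]]);print('center hits tool xy',(plane(f,[[280,210]],0)[0]-s['ee_pos'])@T.T)
goto(385,-170,270,0.1)
goto(430,40,330,-0.1)
E
```

```text
[ 287.90034704 -610.08877224  302.81329135] [-3.13969436e+00 -3.22963291e-04  4.40802500e-01]
cam in tool [ 66.13919528   0.6139993  -69.19027971] 
axes [[ 0.    -0.966 -0.257]
 [ 1.     0.001 -0.003]
 [ 0.003 -0.257  0.966]] 365.6178051368297
center hits tool xy [-33.08697372   5.56328733 302.81329135]
yaw deg first 19.53 then slide cm 14.06 -42.82 3.28
yaw deg first 30.99 then slide cm 7.65 -66.10 -2.72
```

```bash
python3 - <<'E'
from h import *
goto(480,-166,300,0.1)
E
python3 -m crank '[{"slide":[2.9,-5,0],"yaw":9.7,"grip":-1},{"slide":[2.9,-5,0],"yaw":9.8,"grip":-1},{"slide":[2.9,-5,0],"yaw":0,"grip":-1},{"slide":[2.9,-5,0],"yaw":0,"grip":-1},{"slide":[2.9,-5,0],"yaw":0,"grip":-1},{"slide":[2.9,-5,0],"yaw":0,"grip":-1},{"slide":[2.9,-5,0],"yaw":0,"grip":-1},{"slide":[2.9,-5,0],"yaw":0,"grip":-1}]'
python3 - <<'E'
from h import *
goto(480,-166,300,0.1)
E
```

```text
yaw deg first 19.53 then slide cm 23.55 -42.27 0.28
time: 1.15
ee_pos: [450.8, -179.1, 303.9]
orientation: [3.141, -0.0, 0.1]
wrist_force: [1.1, -1.0, -0.1]
finger_gap: 85.3
grasp_force: 0.0
yaw deg first 0.01 then slide cm 3.04 -1.01 0.39
```

```bash
python3 -m crank '[{"slide":[3.0,-1,0.4],"yaw":0,"grip":-1},{"slide":[0,0,0],"yaw":0,"grip":-1}]'
python3 - <<'E'
from h import *
import pickle
f=shot('wrist','w1'); pickle.dump(f,open('f1.pkl','wb'))
print(get_state()['ee_pos'],get_state()['joint_vel'].round(3))
E
```

```text
time: 1.4
ee_pos: [480.0, -166.6, 299.4]
orientation: [-3.141, 0.001, 0.104]
wrist_force: [-0.8, -0.0, 0.2]
finger_gap: 85.5
grasp_force: 0.0
[ 479.36003776 -167.45417136  299.42519797] [-0.032 -0.012  0.007 -0.003  0.003 -0.003]
```

View pics/w1.png

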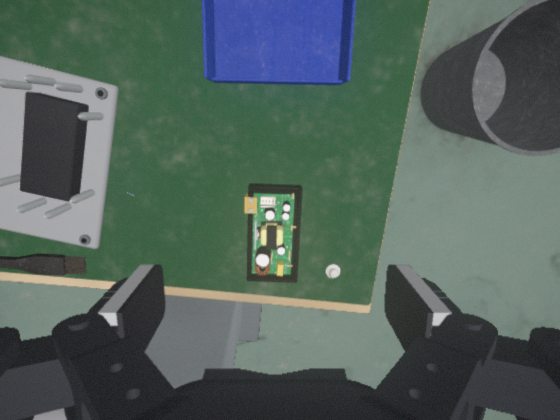

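The wrist view shows the carrier outline from about (248,184) to (300,282), with brass at (250,205). The nest is on the left at (53,147), and the low bin wall is at the top, around row 80.

Run:
```python
from h import *
import pickle
f=pickle.load(open('f1.pkl','rb')); im=f['frame']
V=im.max(2).astype(int)
M=np.zeros(V.shape,np.uint8); M[176:290,238:310]=(V[176:290,238:310]<45)*255
c,_=cv2.findContours(cv2.morphologyEx(M,cv2.MORPH_CLOSE,np.ones((5,5))),cv2.RETR_EXTERNAL,cv2.CHAIN_APPROX_NONE); c=max(c,key=cv2.contourArea).reshape(-1,2)
print(cv2.boundingRect(c))
for z in (0,13):
    r=cv2.minAreaRect(plane(f,c,z)[:,:2].astype(np.float32)); print(z,r)
# line fits per side
x0,y0,w,h=cv2.boundingRect(c)
P=plane(f,c,13)[:,:2]
L=(c[:,0]<x0+8)&(c[:,1]>y0+35)&(c[:,1]<y0+h-8); Rr=(c[:,0]>x0+w-8)&(c[:,1]>y0+8)&(c[:,1]<y0+h-8)
T=(c[:,1]<y0+6)&(c[:,0]>x0+8)&(c[:,0]<x0+w-8);B=(c[:,1]>y0+h-6)&(c[:,0]>x0+8)&(c[:,0]<x0+w-8)
for n,s in zip('LRTB',(L,Rr,T,B)):
    v=cv2.fitLine(P[s].astype(np.float32),cv2.DIST_HUBER,0,.01,.01).ravel(); print(n,s.sum(),np.arctan(v[1]/v[0]).round(3),v[2:].round(1))
# brass
h_=cv2.cvtColor(im,cv2.COLOR_RGB2HSV); b=(h_[...,0]>10)&(h_[...,0]<28)&(h_[...,1]>120)&(h_[...,2]>110); b[:, :240]=0;b[:,262:]=0;b[:190]=0;b[225:]=0
yy,xx=np.nonzero(b);print('brass',xx.min(),xx.max(),yy.min(),yy.max(),plane(f,[[xx.mean(),yy.mean()]],20))
# scene check of carrier outline: predicted corners
```

```text
Traceback (most recent call last):
ValueError: max() iterable argument is empty
```

```bash
cat > meas.py <<'E'
from h import *
def carrier(f,box,zt,thr):
    x0,y0,x1,y1=box; im=f['frame']; h_=cv2.cvtColor(im,cv2.COLOR_RGB2HSV); 
    M=np.zeros(im.shape[:2],np.uint8); M[y0:y1,x0:x1]=(im.max(2)[y0:y1,x0:x1]<thr)*255
    c,_=cv2.findContours(cv2.morphologyEx(M,cv2.MORPH_CLOSE,np.ones((5,5))),cv2.RETR_EXTERNAL,cv2.CHAIN_APPROX_NONE); c=max(c,key=cv2.contourArea).reshape(-1,2)
    x0,y0,w,h=cv2.boundingRect(c); print(x0,y0,w,h)
    P=plane(f,c,zt)[:,:2]; print(cv2.minAreaRect(P.astype(np.float32)))
    L=(c[:,0]<x0+8)&(c[:,1]>y0+35)&(c[:,1]<y0+h-8); Rr=(c[:,0]>x0+w-8)&(c[:,1]>y0+8)&(c[:,1]<y0+h-8)
    T=(c[:,1]<y0+6)&(c[:,0]>x0+8)&(c[:,0]<x0+w-8);B=(c[:,1]>y0+h-6)&(c[:,0]>x0+8)&(c[:,0]<x0+w-8)
    for n,s in zip('LRTB',(L,Rr,T,B)):
        v=cv2.fitLine(P[s].astype(np.float32),cv2.DIST_HUBER,0,.01,.01).ravel(); print(n,s.sum(),np.arctan2(v[1],v[0]).round(3),v[2:].round(1))
E
python3 - <<'E'
from meas import *
import pickle
f=pickle.load(open('f1.pkl','rb')); im=f['frame']; V=im.max(2)
print(V[232,240:310]); print(V[176:290,285])
for t in (40,50): 
    try: carrier(f,(238,176,310,290),13,t)
    except Exception as e: print(e)
E
```

```text
[108 107 103 106 105 108 103  88  59  59  65  65 101 155 169 201 190 177
 151 115 154 212 234 240 241 231 171  94  79  78  75  81  78  80  77  84
 141 213 236 238 239 234 207 173 157 156 156 158 164 155 156 150 127  78
  72  62  63  66  70  75  96 106 106 108 108 111 108 109 105 107]
[102 100 103 105 105 105 106 102  78  62  61  57  61  59  56  61  60  74
 137 169 171 167 163 160 132  86  64  82 164 225 242 243 242 240 223 162
 126 213 238 242 241 239 237 216 174 162 161 156 151 139 136 141 163 165
 159 156 156 154 156 163 173 167 155 158 157 159 165 165 165 165 159 149
 139 146 146 144 150 153 153 158 165 178 170 159 155 155 159 169 180 182
 173 175 172 165 164 167 173 162 118  70  59  64  61  66  65  70  93 109
 106 111 112 111 111 110]
max() iterable argument is empty
297 186 1 1
((477.8657531738281, -189.11575317382812), (0.0, 0.0), 0.0)
OpenCV(4.12.0) /io/opencv/modules/imgproc/src/linefit.cpp:50: error: (-215:Assertion failed) count > 0 in function 'fitLine2D_wods'
```

Run:
```python
from meas import *
import pickle
f=pickle.load(open('f1.pkl','rb')); im=f['frame']
carrier(f,(238,176,310,290),13,88)
```

```text
246 183 57 100
((425.4881896972656, -170.83087158203125), (106.04409790039062, 54.09364700317383), 3.8949837684631348)
L 114 0.112 [ 397.9 -149.5]
R 83 0.067 [ 429.  -197.1]
T 40 -1.512 [ 477.9 -168.1]
B 40 -1.486 [ 372.9 -172.9]
```

Carrier centre is about (425.4, -170.5) with yaw about 0.07.

Run:
```python
from h import *
goto(425.4,-170.5,110,0.07)
```

```text
yaw deg first 1.85 then slide cm -5.40 -0.07 18.94
```

```bash
python3 -m crank '[{"slide":[-1.35,0,4.7],"yaw":1.8,"grip":-0.7},{"slide":[-1.35,0,4.7],"yaw":0,"grip":-0.7},{"slide":[-1.35,0,4.7],"yaw":0,"grip":-0.7},{"slide":[-1.35,-0.07,4.8],"yaw":0,"grip":-0.7},{"slide":[0,0,0],"yaw":0,"grip":-0.7},{"slide":[0,0,0],"yaw":0,"grip":-0.7}]' 40
python3 - <<'E'
from h import *
goto(425.4,-170.5,71,0.07)
import pickle
f=shot('wrist','w2'); pickle.dump(f,open('f2.pkl','wb'))
E
```

```text
time: 2.2
ee_pos: [426.4, -172.8, 112.7]
orientation: [3.14, -0.002, 0.068]
wrist_force: [0.1, 0.1, 0.4]
finger_gap: 72.8
grasp_force: 0.0
yaw deg first -0.12 then slide cm -0.08 -0.23 4.17
```

View pics/w2.png

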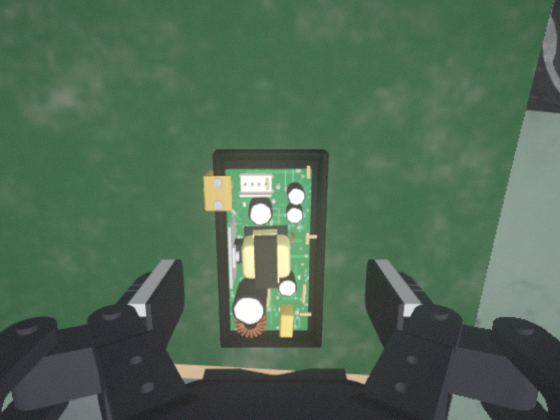

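The close view shows the tray corners near (214,151), (328,151), (322,347) and (220,346), with brass at (218,192) on the left (+y) side. I'll refine the estimate from this.

Run:
```python
from meas import *
import pickle
f=pickle.load(open('f2.pkl','rb')); im=f['frame']
V=im.max(2).astype(int)
def edge(line,thr=75):
    i=np.nonzero(line<thr)[0]; return i
R=[(326-8+np.nonzero(V[r,318:340]<70)[0].max()+0.5,r) for r in range(180,330,10)]
Lf=[(205+np.nonzero(V[r,205:235]<70)[0].min()-0.5,r) for r in range(225,335,10)]
T=[(c,140+np.nonzero(V[140:165,c]<70)[0].min()-.5) for c in range(230,315,10)]
B=[(c,330+np.nonzero(V[330:360,c]<70)[0].max()+.5) for c in range(235,310,10)]
for n,s,z in(('L',Lf,13),('R',R,13),('T',T,0),('B',B,13)):
    P=plane(f,s,z)[:,:2]; v=cv2.fitLine(P.astype(np.float32),cv2.DIST_HUBER,0,.01,.01).ravel(); print(n,np.round(np.array(s)[[0,-1]],1).tolist(),np.arctan2(v[1],v[0]).round(3),v[2:].round(1))
```

```text
Traceback (most recent call last):
ValueError: zero-size array to reduction operation maximum which has no identity
```

Run:
```python
from meas import *
import pickle
f=pickle.load(open('f2.pkl','rb')); im=f['frame'].astype(int)
print(im[250,315:335].tolist()[::3]); 
G=im[...,1]-im[...,0]   # mat green >> red, tray ~ 0
G=cv2.GaussianBlur(G.astype(np.float32),(3,3),0); print(G[250,312:336].round())
D=G<20
R=[(318+np.nonzero(D[r,318:340])[0].max()+0.5,r) for r in range(190,330,10)]
Lf=[(205+np.nonzero(D[r,205:235])[0].min()-0.5,r) for r in range(225,335,10)]
T=[(c,140+np.nonzero(D[140:165,c])[0].min()-.5) for c in range(230,315,10)]
B=[(c,330+np.nonzero(D[330:360,c])[0].max()+.5) for c in range(235,310,10)]
for n,s,z in(('L',Lf,13),('R',R,13),('T',T,0),('B',B,13)):
    P=plane(f,s,z)[:,:2]; v=cv2.fitLine(P.astype(np.float32),cv2.DIST_HUBER,0,.01,.01).ravel(); print(n,np.round(np.array(s)[[0,-1]],1).tolist(),np.arctan2(v[1],v[0]).round(3),v[2:].round(1))
```

```text
[[71, 77, 59], [69, 73, 56], [71, 76, 61], [72, 83, 65], [89, 122, 88], [88, 121, 92], [86, 120, 88]]
[ 5.  5.  6.  6.  7.  6.  6.  6.  6.  6.  6.  8. 15. 25. 31. 33. 34. 33.
 33. 34. 34. 34. 34. 34.]
L [[214.5, 225.0], [218.5, 325.0]] 0.066 [ 411.7 -145.1]
R [[326.5, 190.0], [322.5, 320.0]] 0.071 [ 425.2 -197.9]
T [[230.0, 148.5], [310.0, 149.5]] -1.514 [ 475.3 -167.5]
B [[235.0, 347.5], [305.0, 347.5]] -1.491 [ 372.2 -174.8]
```

```bash
python3 - <<'E'
from h import *
goto(424.2,-171.1,71,0.068)
E
python3 -m crank '[{"slide":[-0.2,-0.15,2],"yaw":0,"grip":-0.7},{"slide":[0,0,2.1],"yaw":0,"grip":-0.7},{"slide":[0,0,0],"yaw":0,"grip":-0.7},{"slide":[0,0,0],"yaw":0,"grip":-0.7}]' 40
```

```text
yaw deg first 0.02 then slide cm -0.27 -0.20 4.24
time: 2.75
ee_pos: [424.8, -171.0, 71.8]
orientation: [3.139, -0.003, 0.069]
wrist_force: [0.3, -0.2, 0.2]
finger_gap: 72.7
grasp_force: 0.0
```

```bash
python3 -m crank '[{"slide":[0,0,0],"yaw":0,"grip":1},{"slide":[0,0,0],"yaw":0,"grip":1},{"slide":[0,0,0],"yaw":0,"grip":1},{"slide":[0,0,0],"yaw":0,"grip":1}]' 45; python3 -m crank '[{"slide":[0,0,-2],"yaw":0,"grip":1},{"slide":[0,0,-5],"yaw":0,"grip":1},{"slide":[0,0,-5],"yaw":0,"grip":1},{"slide":[0,0,-5],"yaw":0,"grip":1},{"slide":[0,0,-4],"yaw":0,"grip":1},{"slide":[0,0,0],"yaw":0,"grip":1},{"slide":[0,0,0],"yaw":0,"grip":1}]'
python3 - <<'E'
from h import *
goto(488-30,44,282,-0.13)
E
```

```text
time: 3.25
ee_pos: [424.5, -170.9, 71.7]
orientation: [3.14, -0.002, 0.069]
wrist_force: [-0.6, 0.2, 6.7]
finger_gap: 52.5
grasp_force: 48.3
time: 4.12
ee_pos: [422.4, -169.5, 277.8]
orientation: [-3.139, 0.003, 0.069]
wrist_force: [0.1, 0.3, -3.6]
finger_gap: 52.7
grasp_force: 48.8
yaw deg first 11.40 then slide cm 0.76 -21.63 -0.42
```

```bash
python3 -m crank '[{"slide":[0.8,-4,0],"yaw":5.7,"grip":1},{"slide":[0.8,-4,-0.5],"yaw":5.7,"grip":1},{"slide":[0,-3.5,-0.5],"yaw":0,"grip":1},{"slide":[0,0,0],"yaw":0,"grip":1},{"slide":[0,0,0],"yaw":0,"grip":1}]'
python3 - <<'E'
from h import *
import pickle
f=shot('wrist','w3'); pickle.dump(f,open('f3.pkl','wb'))
E
```

```text
time: 4.75
ee_pos: [441.5, -55.2, 287.7]
orientation: [-3.141, 0.004, -0.13]
wrist_force: [0.1, -0.3, -2.4]
finger_gap: 52.6
grasp_force: 48.9
```

View pics/w3.png

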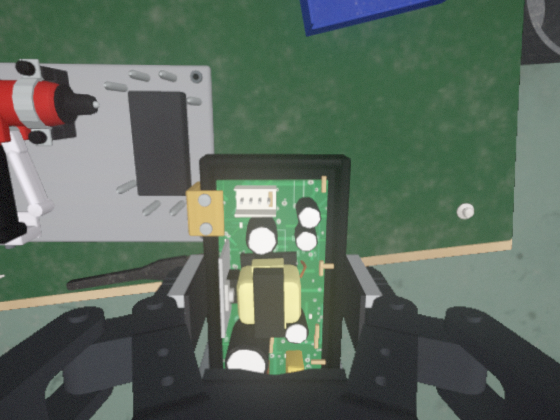

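The held carrier is parallel to the plate. The nest block spans about (132,92)–(190,195), with pins leaning left around it. I'll measure the block and look at an enlarged crop of the pins.

Run:
```python
from h import *
import pickle
f=pickle.load(open('f3.pkl','rb')); im=f['frame']
g=cv2.resize(im[60:225,95:215,::-1],None,fx=3.5*1.4,fy=3.6,interpolation=cv2.INTER_CUBIC)
g=cv2.resize(im[60:225,95:215,::-1],None,fx=3.6,fy=3.6,interpolation=cv2.INTER_CUBIC); cv2.imwrite('pics/c3.png',g)
V=im.max(2).astype(int); print(V[140,125:215].tolist()); print(V[60:100,165].tolist())
V=cv2.GaussianBlur(im.max(2).astype(np.float32),(3,3),0)
def sub(a,b,horiz,k,thr):  # first crossing position
    l=V[k,a:b] if horiz else V[a:b,k]
    s=np.sign(l-thr); i=np.nonzero(s[1:]!=s[:-1])[0][0]; t=(thr-l[i])/(l[i+1]-l[i]); p=a+i+t
    return (p,k) if horiz else (k,p)
S=dict(bl=[sub(123,142,True,r,115) for r in range(105,175,5)],br=[sub(180,196,True,r,115) for r in range(110,180,5)],
 bt=[sub(82,100,False,c,115) for c in range(140,180,4)],bb=[sub(185,203,False,c,115) for c in range(142,172,4)],
 pr=[sub(204,222,True,r,125) for r in range(78,150,5)],pt=[sub(55,74,False,c,125) for c in range(105,190,6)])
for n,s in S.items():
    z=29 if n[0]=='b' else 8
    P=plane(f,s,z)[:,:2]; v=cv2.fitLine(P.astype(np.float32),cv2.DIST_HUBER,0,.01,.01).ravel(); print(n,np.round(np.array(s)[[0,-1]],1).tolist(),np.arctan2(v[1],v[0]).round(3),v[2:].round(1))
```

```text
[181, 178, 182, 180, 180, 179, 175, 130, 82, 78, 79, 75, 77, 77, 80, 78, 77, 71, 75, 74, 77, 74, 77, 74, 74, 74, 73, 74, 77, 75, 74, 79, 76, 71, 74, 72, 72, 73, 75, 76, 70, 76, 72, 70, 74, 69, 72, 73, 74, 74, 74, 74, 74, 76, 73, 72, 76, 75, 66, 62, 60, 61, 64, 101, 151, 176, 180, 179, 179, 179, 179, 179, 178, 178, 179, 178, 178, 178, 180, 180, 180, 179, 179, 179, 180, 173, 169, 162, 139, 110]
[103, 106, 104, 103, 107, 141, 165, 172, 176, 178, 170, 161, 156, 158, 152, 144, 132, 121, 113, 124, 161, 176, 178, 178, 179, 179, 180, 178, 180, 178, 167, 130, 82, 75, 78, 76, 74, 80, 75, 77]
bl [[128.8, 105.0], [135.5, 170.0]] -0.132 [499.1  63.6]
br [[186.4, 110.0], [190.3, 175.0]] -0.134 [486.6  16. ]
bt [[140.0, 90.8], [176.0, 91.4]] 1.429 [535.7  32.6]
bb [[142.0, 195.1], [170.0, 195.1]] 1.443 [447.3  53.9]
pr [[210.8, 78.0], [213.8, 148.0]] -0.133 [513.2  -6.5]
pt [[105.0, 63.4], [189.0, 64.7]] 1.434 [561.5  48.7]
```

View pics/c3.png

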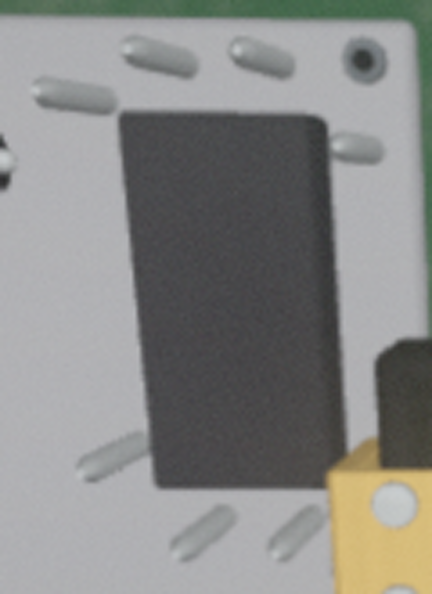

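The crop shows seven of the pins; their tops are near full-frame (131.9,73.3), (161.9,73.9), (106.7,85.3), (120,190), (188.9,100.8), (145.6,212.8) and (172.8,213.3). I'll work out the nest centre from the pins and the block, plus the held carrier's offset.

Run:
```python
from h import *
import pickle
f=pickle.load(open('f3.pkl','rb')); R=Rz(-.133)
S=lambda P: (P[:,:2]@R).round(1)   # world -> station-aligned axes
t=[(131.9,73.3),(161.9,73.9),(106.7,85.3),(120,190),(188.9,100.8),(145.6,212.8),(172.8,213.3)]
print('pins46\n',S(plane(f,t,45)))
print('block top29',S(plane(f,[(132.2,140),(183,140),(160,91.2),(160,195.1)],29)))
print('plate',S(plane(f,[(212.8,140),(160,64.3)],8)))
# same in top camera
T=pickle.load(open('f0.pkl','rb'))['top']; V=cv2.cvtColor(T['frame'],cv2.COLOR_RGB2GRAY)
print('block in top cam: ',S(plane(T,[(180+(345+402)/2/3.4,100+316/3.1),(180+(328+389)/2/3.4,100+430/3.1)],29)),S(plane(T,[(180+337/3.4,100+370/3.1),(180+396/3.4,100+370/3.1)],29)))
# carrier in hand (tool yaw -.13): rim top z = carrier underside + 13
s=get_state(); print(s['ee_pos'],s['orientation'][2]); zc=s['ee_pos'][2]-71.7+13
print('carrier rim L,R at row 170..; T',S(plane(f,[(201,165),(350,165),(275,155.5)],zc)),'tcp',s['ee_pos'][:2]@R)
```

```text
pins46
 [[539.1 118. ]
 [538.9  94.3]
 [529.9 139. ]
 [444.2 138. ]
 [518.6  74.2]
 [423.8 117.8]
 [423.4  94. ]]
block top29 [[485.7 129.4]
 [486.   84.9]
 [526.6 101.7]
 [436.2 109.1]]
plate [[484.5  62.2]
 [550.1 106. ]]
block in top cam:  [[522.6 110.2]
 [433.1 108.2]] [[477.1 129.8]
 [482.9  88.5]]
[441.68028971 -55.55140377 288.14707704] -0.13043265264309656
carrier rim L,R at row 170..; T [[493.1  29.9]
 [493.2 -22.1]
 [496.5   4.1]] tcp [445.14617733   3.50964287]
```

Run:
```python
from h import *
import pickle
f=pickle.load(open('f3.pkl','rb')); R=Rz(-.133)
im=f['frame'].astype(float); print(im[145:185,230:320:1].mean(1).round().astype(int).tolist())
s=get_state()
S=lambda P: (P[:,:2]@R).round(1)
zc=s['ee_pos'][2]-71.7
for r in (153,154,155,156,160,162): print(r,S(plane(f,[(275,r)],zc)),S(plane(f,[(275,r)],zc+13)))
for r in (160,200,300): print(r,im[r,195:230].mean(1).astype(int).tolist(),im[r,330:356].mean(1).astype(int).tolist())
```

```text
[[72, 106, 78], [72, 106, 78], [72, 106, 78], [73, 106, 78], [73, 106, 78], [73, 106, 78], [73, 107, 78], [73, 106, 78], [68, 96, 71], [55, 70, 55], [50, 57, 48], [50, 57, 48], [52, 58, 49], [54, 60, 52], [60, 65, 58], [65, 69, 63], [65, 70, 63], [64, 68, 62], [62, 67, 59], [61, 66, 58], [60, 65, 57], [60, 65, 56], [60, 65, 56], [61, 66, 58], [64, 69, 61], [66, 70, 62], [67, 71, 63], [68, 72, 64], [68, 72, 64], [69, 73, 65], [69, 73, 65], [70, 74, 66], [71, 75, 67], [73, 79, 69], [84, 109, 84], [98, 149, 108], [106, 168, 121], [109, 176, 126], [109, 179, 128], [111, 180, 129]]
153 [[495.9   4. ]] [[497.3   4.1]]
154 [[495.5   4. ]] [[497.    4.1]]
155 [[495.1   4. ]] [[496.6   4.1]]
156 [[494.7   4. ]] [[496.3   4.1]]
160 [[493.2   4. ]] [[494.9   4.1]]
162 [[492.4   4. ]] [[494.2   4. ]]
160 [177, 176, 174, 160, 103, 64, 59, 58, 60, 60, 62, 61, 60, 60, 62, 63, 61, 60, 62, 63, 61, 66, 68, 66, 65, 61, 62, 63, 63, 64, 65, 63, 64, 66, 65] [59, 59, 57, 57, 59, 55, 57, 56, 53, 54, 52, 42, 39, 47, 46, 44, 47, 47, 47, 47, 52, 77, 82, 83, 80, 83]
200 [174, 176, 176, 180, 193, 193, 195, 194, 196, 196, 197, 195, 197, 197, 193, 179, 171, 176, 176, 178, 179, 178, 179, 178, 177, 177, 173, 165, 147, 141, 136, 136, 133, 127, 126] [66, 64, 63, 59, 52, 53, 46, 47, 49, 56, 53, 54, 56, 58, 54, 58, 54, 50, 60, 83, 81, 82, 86, 83, 86, 86]
300 [57, 58, 58, 57, 58, 62, 58, 65, 60, 59, 59, 56, 51, 57, 53, 55, 58, 56, 55, 59, 53, 56, 58, 63, 96, 166, 207, 206, 191, 176, 200, 216, 212, 198, 199] [60, 62, 58, 58, 62, 60, 62, 58, 60, 57, 60, 58, 57, 59, 60, 59, 60, 59, 58, 58, 53, 59, 57, 56, 56, 59]
```

Run:
```python
from h import *
p=Rz(-.133)@[482.8,105.8]; print(p); goto(p[0],p[1],130,-.133)
```

```text
[492.56611805  40.84237195]
yaw deg first 0.15 then slide cm 3.77 -10.23 15.81
```

```bash
python3 -m crank '[{"slide":[1.8,-5.1,0],"yaw":0.15,"grip":1},{"slide":[1.97,-5.1,0],"yaw":0,"grip":1},{"slide":[0,0,5],"yaw":0,"grip":1},{"slide":[0,0,5],"yaw":0,"grip":1},{"slide":[0,0,4],"yaw":0,"grip":1},{"slide":[0,0,1.9],"yaw":0,"grip":1},{"slide":[0,0,0],"yaw":0,"grip":1},{"slide":[0,0,0],"yaw":0,"grip":1}]'
python3 - <<'E'
from h import *
import pickle
goto(492.6,40.8,125,-.133)
f=shot('wrist'); pickle.dump(f,open('f4.pkl','wb')); s=shot('scene'); pickle.dump(s,open('s4.pkl','wb'))
a=f['frame'][40:340,100:460]; b=cv2.resize(s['frame'][180:300,190:360],None,fx=2.5,fy=2.5,interpolation=cv2.INTER_CUBIC)
b=cv2.resize(b,(425,300)); cv2.imwrite('pics/c4.png',np.hstack([a,b])[:,:,::-1])
E
```

```text
time: 5.8
ee_pos: [493.8, 40.2, 131.7]
orientation: [3.142, -0.001, -0.134]
wrist_force: [0.3, 1.0, -2.1]
finger_gap: 52.7
grasp_force: 49.0
yaw deg first -0.04 then slide cm -0.12 -0.04 0.67
```

View pics/c4.png

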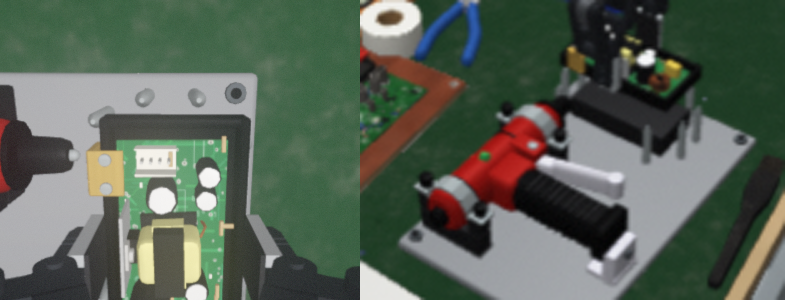

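The left part shows the carrier over the nest with the brass facing the probe at crop (103,170) and the two +x pins at (141,102) and (198,101). The right part shows the carrier hovering just above the pins. Next is a numeric check of pins against carrier.

Run:
```python
from h import *
import pickle
f=pickle.load(open('f4.pkl','rb')); R=Rz(-.133); S=lambda P:(P[:,:2]@R).round(1)
s=get_state(); zc=s['ee_pos'][2]-71.7; print('tcp',s['ee_pos'],s['ee_pos'][:2]@R,zc)
im=f['frame'].astype(float)
print(im[135:175,255:290].mean((1,2)).round().astype(int).tolist())
print('rows',[ (r,S(plane(f,[(272,r)],zc)).tolist(),S(plane(f,[(272,r)],zc+13)).tolist()) for r in (154,155,158,160)])
print('pins',S(plane(f,[(241,142),(298,141)],46)))
for r in (165,):
  print(im[r,195:215].mean(1).astype(int).tolist(),im[r,340:356].mean(1).astype(int).tolist())
  print(S(plane(f,[(204,165),(350,165)],zc+13)))
g=cv2.resize(f['frame'][115:175,190:365,::-1],None,fx=4.5,fy=4.5,interpolation=cv2.INTER_CUBIC);cv2.imwrite('pics/c5.png',g)
```

```text
tcp [494.08863236  40.50318983 132.37406865] [484.35404661 105.6657113 ] 60.67406864508517
[176, 177, 177, 177, 178, 180, 180, 180, 180, 180, 180, 180, 180, 180, 180, 180, 180, 180, 173, 120, 74, 68, 68, 70, 73, 77, 77, 76, 74, 73, 72, 72, 71, 72, 74, 76, 76, 77, 77, 77]
rows [(154, [[535.0, 106.5]], [[536.4, 106.4]]), (155, [[534.6, 106.5]], [[536.0, 106.4]]), (158, [[533.5, 106.5]], [[535.0, 106.4]]), (160, [[532.7, 106.5]], [[534.3, 106.4]])]
pins [[538.4 119.5]
 [538.8  95.7]]
[123, 125, 124, 114, 88, 70, 70, 74, 72, 74, 74, 76, 69, 73, 69, 71, 77, 69, 72, 73] [57, 58, 56, 54, 59, 60, 54, 64, 58, 55, 87, 166, 169, 162, 149, 100]
[[532.6 130.1]
 [532.5  79.2]]
```

View pics/c5.png

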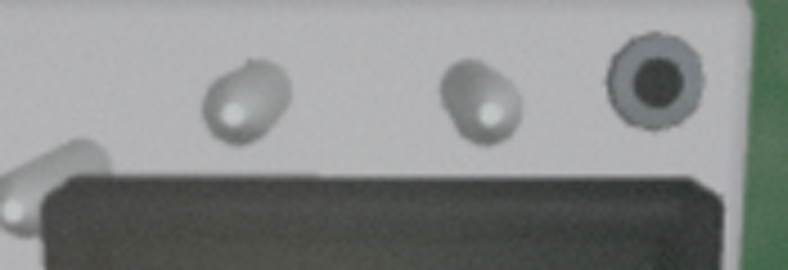

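Pin tops at full-frame (241.8,140.1) and (298.9,139.9). The carrier's front edge is about 1.5 mm too far forward and about 1 mm short in +y, so I'll correct that and then lower with force checks.

```bash
python3 -m crank '[{"slide":[-0.15,-0.1,0],"yaw":0,"grip":1},{"slide":[0,0,0.7],"yaw":0,"grip":1},{"slide":[0,0,0.4],"yaw":0,"grip":1},{"slide":[0,0,0.4],"yaw":0,"grip":1},{"slide":[0,0,0],"yaw":0,"grip":1}]'; python3 -m crank '[{"slide":[0,0,0.3],"yaw":0,"grip":1},{"slide":[0,0,0.3],"yaw":0,"grip":1},{"slide":[0,0,0],"yaw":0,"grip":1}]'
python3 - <<'E'
from h import *
s=get_state(); print(s['ee_pos'],s['ee_pos'][:2]@Rz(-.133),s['wrist_force'],s['moment'])
E
```

```text
time: 6.52
ee_pos: [491.3, 42.2, 115.3]
orientation: [3.142, 0.001, -0.132]
wrist_force: [-0.1, -0.5, -2.9]
finger_gap: 53.0
grasp_force: 49.1
time: 6.9
ee_pos: [491.5, 42.2, 109.6]
orientation: [3.142, 0.001, -0.133]
wrist_force: [-0.3, 0.4, -3.2]
finger_gap: 52.7
grasp_force: 49.1
[491.46162754  42.18392732 109.57065789] [481.52736246 106.98324292] [-0.27568362  0.44447592 -3.16798253] [ 0.01054721 -0.00351303  0.03045623]
```

```bash
python3 -m crank '[{"slide":[0.08,0,0.3],"yaw":0,"grip":1},{"slide":[0,0,0.2],"yaw":0,"grip":1},{"slide":[0,0,0],"yaw":0,"grip":1}]'; python3 -m crank '[{"slide":[0,0,0.2],"yaw":0,"grip":1},{"slide":[0,0,0.1],"yaw":0,"grip":1},{"slide":[0,0,0],"yaw":0,"grip":1}]'
```

```text
time: 7.28
ee_pos: [492.3, 42.1, 104.7]
orientation: [-3.142, 0.001, -0.133]
wrist_force: [0.2, -0.7, -2.1]
finger_gap: 52.4
grasp_force: 49.1
time: 7.65
ee_pos: [492.4, 42.1, 101.8]
orientation: [3.142, 0.0, -0.132]
wrist_force: [-0.8, 0.3, -2.1]
finger_gap: 52.8
grasp_force: 49.1
```

```bash
python3 -m crank '[{"slide":[0,0,0.1],"yaw":0,"grip":1},{"slide":[0,0,0.1],"yaw":0,"grip":1},{"slide":[0,0,0],"yaw":0,"grip":1}]'; python3 -m crank '[{"slide":[0,0,0.05],"yaw":0,"grip":1},{"slide":[0,0,0.05],"yaw":0,"grip":1},{"slide":[0,0,0],"yaw":0,"grip":1}]'
```

```text
time: 8.02
ee_pos: [492.6, 42.1, 100.7]
orientation: [3.141, 0.001, -0.132]
wrist_force: [-3.3, 0.7, 5.0]
finger_gap: 52.5
grasp_force: 49.9
time: 8.4
ee_pos: [492.7, 42.1, 100.7]
orientation: [3.141, 0.001, -0.132]
wrist_force: [-7.2, 1.0, 11.9]
finger_gap: 52.7
grasp_force: 50.7
```

It seated at the expected height. I'll release and rise.

```bash
python3 -m crank '[{"slide":[0,0,-0.1],"yaw":0,"grip":-0.5},{"slide":[0,0,0],"yaw":0,"grip":-0.55},{"slide":[0,0,0],"yaw":0,"grip":-0.55},{"slide":[0,0,-0.5],"yaw":0,"grip":-0.55},{"slide":[0,0,-3],"yaw":0,"grip":-0.55},{"slide":[0,0,-5],"yaw":0,"grip":-0.55},{"slide":[0,0,-5],"yaw":0,"grip":-0.55},{"slide":[0,0,0],"yaw":0,"grip":-0.6}]'
python3 - <<'E'
from h import *
p=Rz(-.133)@[446.3,243.6]; print(p); goto(p[0],p[1],240,-.133)
E
```

```text
time: 9.4
ee_pos: [495.1, 41.8, 240.4]
orientation: [-3.141, -0.011, -0.132]
wrist_force: [0.3, 0.1, 0.0]
finger_gap: 68.4
grasp_force: 0.0
[474.66188225 182.26559614]
yaw deg first 0.03 then slide cm -3.88 -13.65 0.04
```

```bash
python3 -m crank '[{"slide":[-1.3,-4.5,0],"yaw":0,"grip":-1},{"slide":[-1.3,-4.5,0],"yaw":0,"grip":-1},{"slide":[-1.2,-4.6,0],"yaw":0,"grip":-1},{"slide":[0,0,0],"yaw":0,"grip":-1},{"slide":[0,0,0],"yaw":0,"grip":-1}]'
python3 - <<'E'
from h import *
import pickle
f=shot('wrist','w6'); pickle.dump(f,open('f6.pkl','wb'))
s=get_state(); print(s['ee_pos'],s['orientation'],s['ee_pos'][:2]@Rz(-.133))
E
```

```text
time: 10.02
ee_pos: [472.3, 181.6, 233.9]
orientation: [3.141, 0.002, -0.132]
wrist_force: [0.1, -0.1, 0.2]
finger_gap: 85.6
grasp_force: 0.0
[472.56799364 181.19131099 234.10393002] [ 3.14075837e+00  1.29855882e-03 -1.33066908e-01] [444.36706256 242.25753548]
```

View pics/w6.png

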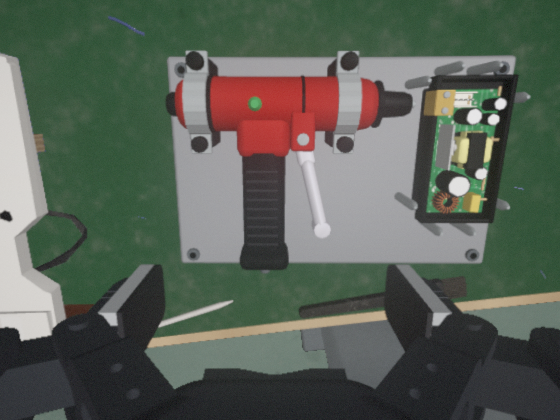

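The picture shows the carrier sitting square in the nest at (465,150). The handle runs along columns 243–286 at row 200, and the trigger goes from its pivot (303,139) to its end (322,230). That was my tenth picture, so everything from here is numeric.

Run:
```python
from h import *
import pickle
f=pickle.load(open('f6.pkl','rb')); R=Rz(-.133); S=lambda P:(P[:,:2]@R).round(1)
im=f['frame'].astype(float).mean(2)
def first(l,thr): 
    i=np.nonzero(l<thr)[0]; return i.min(),i.max()
for r in (175,200,225):
    a,b=first(im[r,225:297],110); a+=225;b+=225; print(r,a,b,S(plane(f,[(a-.5,r),(b+.5,r)],46)).tolist())
    t=np.nonzero(im[r,292:335]>188)[0]+292; print('  trig',t.min(),t.max(),S(plane(f,[(t.min(),r),(t.max(),r)],52)).tolist())
print('pivot',S(plane(f,[(303.5,139)],56)),'expected wrt sq',(23+24,29-49))
print('plate edges: bottom',S(plane(f,[(330,264)],8)),'top',S(plane(f,[(300,57)],8)), 'left',S(plane(f,[(176,160)],8)))
print('carrier: corners',S(plane(f,[(432,76),(517,75),(494,221),(414,219)],42)))
print('barrel axis y',S(plane(f,[(300,76),(300,131)],44)))
```

```text
175 243 284 [[466.9, 265.4], [467.0, 235.6]]
  trig 307 315 [[468.0, 220.2], [468.0, 214.7]]
200 243 284 [[448.7, 265.8], [448.7, 235.5]]
  trig 313 320 [[450.2, 215.5], [450.2, 210.6]]
225 244 284 [[429.8, 265.5], [429.8, 235.3]]
  trig 316 328 [[431.7, 212.9], [431.7, 204.2]]
pivot [[492.8 223.5]] expected wrt sq (47, -20)
plate edges: bottom [[382.4 194.4]] top [[549.5 223.7]] left [[472.6 321.9]]
carrier: corners [[532.9 137.7]
 [532.9  82.2]
 [431.9  80.8]
 [433.4 139.3]]
barrel axis y [[533.1 225.8]
 [497.4 225.1]]
```

```bash
python3 -m crank '[{"slide":[0.18,0.23,3],"yaw":0,"grip":-1},{"slide":[0,0,4],"yaw":0,"grip":-1},{"slide":[0,0,3],"yaw":0,"grip":-1},{"slide":[0,0,0],"yaw":0,"grip":-1},{"slide":[0,0,0],"yaw":0,"grip":-1}]' 30
python3 - <<'E'
from h import *
s=get_state(); print(s['ee_pos'][:2]@Rz(-.133),s['ee_pos'][2],s['orientation'])
E
```

```text
time: 10.7
ee_pos: [475.2, 178.8, 136.0]
orientation: [-3.141, -0.002, -0.134]
wrist_force: [0.7, 0.4, 0.1]
finger_gap: 85.4
grasp_force: 0.0
[447.29899079 240.18908387] 135.99860274315137 [-3.14118684e+00 -1.57498431e-03 -1.33882100e-01]
```

```bash
python3 -m crank '[{"slide":[-0.1,0,2],"yaw":0,"grip":-1},{"slide":[0,0,2],"yaw":0,"grip":-1},{"slide":[0,-0.25,0],"yaw":0,"grip":-1},{"slide":[0,-0.23,0],"yaw":0,"grip":-1},{"slide":[0,0,0],"yaw":0,"grip":-1},{"slide":[0,0,0],"yaw":0,"grip":-1}]' 30
python3 - <<'E'
from h import *
s=get_state(); print(s['ee_pos'][:2]@Rz(-.133),s['ee_pos'][2],s['orientation'])
E
```

```text
time: 11.45
ee_pos: [474.4, 184.4, 95.8]
orientation: [-3.141, -0.001, -0.132]
wrist_force: [0.7, -0.2, -0.2]
finger_gap: 85.4
grasp_force: 0.0
[445.75099682 245.68847437] 95.76743075025215 [-3.14117382e+00 -1.47298581e-03 -1.32350721e-01]
```

```bash
python3 -m crank '[{"slide":[0,0,0],"yaw":0,"grip":1},{"slide":[0,0,0],"yaw":0,"grip":1},{"slide":[0,0,0],"yaw":0,"grip":1},{"slide":[0,0,0],"yaw":0,"grip":1}]' 35
```

```text
time: 11.95
ee_pos: [473.8, 183.1, 95.4]
orientation: [3.138, 0.001, -0.132]
wrist_force: [-2.4, -7.0, 5.6]
finger_gap: 42.0
grasp_force: 35.9
```

```bash
python3 - <<'E'
from h import *
import pickle
pickle.dump((shot('wrist'),shot('top')),open('f7.pkl','wb'))
E
python3 -m crank '[{"slide":[0,0,0],"yaw":0,"grip":1},{"slide":[0,0,0],"yaw":0,"grip":1},{"slide":[0,0,0],"yaw":0,"grip":1},{"slide":[0,0,0],"yaw":0,"grip":1},{"slide":[0,0,0],"yaw":0,"grip":1},{"slide":[0,0,0],"yaw":0,"grip":1}]'
python3 - <<'E'
from h import *
import pickle
w,t=pickle.load(open('f7.pkl','rb')); R=Rz(-.133)
s=get_state(); print(s['finger_gap'],s['grasp_force'],s['wrist_force'],s['time'])
# expected pixel of probe gap line: barrel axis x=515.2(st 45), y from muzzle 244.2-49-44=151 to contact 107.2+30=137
pts=[np.r_[R@[515.2,y],44] for y in range(166,130,-3)]
px=proj(w,pts); print(px.round(0).tolist()[::3]); print([w['frame'][int(round(b)),int(round(a))].tolist() for a,b in px if 0<=a<559 and 0<=b<419])
E
```

```text
time: 12.8
ee_pos: [473.8, 183.0, 95.4]
orientation: [3.138, 0.001, -0.132]
wrist_force: [-2.6, -6.7, 6.4]
finger_gap: 41.5
grasp_force: 35.9
41.53036229191196 35.93055674806237 [-2.60872453 -6.687453    6.44176611] 12.8
[[526.0, 98.0], [556.0, 98.0], [586.0, 98.0], [616.0, 97.0]]
[[32, 33, 33], [34, 35, 35], [34, 37, 35], [32, 34, 36]]
```

```bash
python3 -m crank '[{"slide":[0,0,0],"yaw":0,"grip":-1},{"slide":[0,0,0],"yaw":0,"grip":-1},{"slide":[0,0.2,0],"yaw":0,"grip":-1},{"slide":[0,0.2,0],"yaw":0,"grip":-1},{"slide":[0,0,0],"yaw":0,"grip":-1}]'
python3 -m crank '[{"slide":[0,0,-3],"yaw":0,"grip":-1},{"slide":[0,0,-5],"yaw":0,"grip":-1},{"slide":[0,0,-5],"yaw":0,"grip":-1},{"slide":[0,0,-1],"yaw":0,"grip":-1},{"slide":[0,0,0],"yaw":0,"grip":-1},{"slide":[0,0,0],"yaw":0,"grip":-1}]'
python3 - <<'E'
from h import *
import pickle
f=shot('wrist'); pickle.dump(f,open('f8.pkl','wb')); R=Rz(-.133); S=lambda P:(P[:,:2]@R).round(1)
g=f['frame'].astype(float).mean(2)
s=get_state();print(s['ee_pos'],s['ee_pos'][:2]@R)
for x in (468,450,432):
    Q=[np.r_[R@[x,y],52] for y in np.arange(232,196,-1)]; px=proj(f,Q); v=[g[int(round(b)),int(round(a))] for a,b in px]
    t=[232-i for i,k in enumerate(v) if k>188]; print(x,t)
# probe/contact line
Q=[np.r_[R@[515.2,y],44] for y in np.arange(170,128,-2)]; px=proj(f,Q)
print([(int(y),f['frame'][int(round(b)),int(round(a))].tolist()) for y,(a,b) in zip(np.arange(170,128,-2),px) if a<559])
E
```

```text
time: 13.42
ee_pos: [473.4, 180.5, 95.0]
orientation: [-3.141, -0.0, -0.133]
wrist_force: [-0.0, -0.5, -0.1]
finger_gap: 85.4
grasp_force: 0.0
time: 14.18
ee_pos: [472.3, 180.1, 232.8]
orientation: [3.141, 0.004, -0.133]
wrist_force: [-0.0, 0.3, -1.1]
finger_gap: 85.3
grasp_force: 0.0
[472.31711232 180.12456498 232.63703692] [444.25985621 241.16694147]
468 [220, 219, 218, 217, 216, 215]
450 [215, 214, 213, 212, 211]
432 [212, 211, 210, 209, 208, 207, 206, 205]
[(170, [68, 60, 62]), (168, [68, 63, 62]), (166, [67, 62, 61]), (164, [70, 65, 65]), (162, [66, 64, 61]), (160, [68, 62, 64]), (158, [64, 62, 62]), (156, [63, 62, 60]), (154, [61, 59, 58]), (152, [59, 57, 57]), (150, [98, 99, 100]), (148, [171, 173, 174]), (146, [170, 170, 172]), (144, [163, 162, 163]), (142, [57, 55, 51]), (140, [62, 60, 54]), (138, [119, 100, 67]), (136, [119, 103, 66]), (134, [121, 103, 69]), (132, [161, 137, 87]), (130, [198, 171, 108])]
```

Run:
```python
from h import *
import pickle
R=Rz(-.133)
for n in('f6','f8'):
    f=pickle.load(open(n+'.pkl','rb'))
    ys=np.arange(154,126,-2); px=proj(f,[np.r_[R@[515.2,y],44] for y in ys])
    print(n,[(int(y),int(f['frame'][int(round(b)),int(round(a))].mean())) for y,(a,b) in zip(ys,px)])
    for lab,pts in (('y@x455',[np.r_[R@[455,y],42] for y in np.arange(70,90)]),('x@y95',[np.r_[R@[x,95],42] for x in np.arange(422,442)])):
        print(lab,[int(f['frame'][int(round(b)),int(round(a))].mean()) for a,b in proj(f,pts) if a<559])
goto(492.6,42.1,240,-.133)
```

```text
f6 [(154, 63), (152, 59), (150, 115), (148, 173), (146, 170), (144, 97), (142, 70), (140, 97), (138, 97), (136, 99), (134, 152), (132, 157), (130, 159), (128, 159)]
y@x455 [67, 63, 69, 70, 68, 65, 71, 68, 66, 69, 67, 68, 44, 44, 40, 38, 37, 31, 42, 38]
x@y95 [140, 137, 135, 135, 137, 148, 158, 157, 132, 65, 53, 58, 47, 44, 44, 46, 59, 113, 174, 176]
f8 [(154, 59), (152, 57), (150, 99), (148, 172), (146, 170), (144, 162), (142, 54), (140, 58), (138, 95), (136, 96), (134, 97), (132, 128), (130, 159), (128, 161)]
y@x455 [72, 65, 68, 68, 65, 67, 69, 73, 67, 70, 69, 56, 46, 45, 37, 40, 33, 43, 43, 38]
x@y95 [125, 141, 137, 140, 138, 150, 158, 152, 66, 54, 61, 53, 36, 43, 46, 59, 109, 163, 173, 175]
yaw deg first 0.02 then slide cm 3.84 13.41 -0.74
```

The trigger sprang back, and the probe pushed the carrier about 2 mm within the nest play, so the press did make contact. Now I'll regrasp.

```bash
python3 -m crank '[{"slide":[1.3,4.5,0],"yaw":0,"grip":-0.6},{"slide":[1.3,4.5,0],"yaw":0,"grip":-0.6},{"slide":[1.24,4.56,0],"yaw":0,"grip":-0.6},{"slide":[0,0,4],"yaw":0,"grip":-0.6},{"slide":[0,0,4],"yaw":0,"grip":-0.6},{"slide":[0,0,0],"yaw":0,"grip":-0.6},{"slide":[0,0,0],"yaw":0,"grip":-0.6}]'
python3 - <<'E'
from h import *
goto(492.4,40.6,101.5,-.133)
E
```

```text
time: 15.1
ee_pos: [493.8, 40.9, 155.3]
orientation: [-3.142, -0.0, -0.132]
wrist_force: [0.8, 0.5, -0.3]
finger_gap: 68.4
grasp_force: 0.0
yaw deg first 0.04 then slide cm -0.14 0.05 5.38
```

```bash
python3 -m crank '[{"slide":[-0.14,0,3],"yaw":0,"grip":-0.6},{"slide":[0,0,2.4],"yaw":0,"grip":-0.6},{"slide":[0,0,0],"yaw":0,"grip":-0.6},{"slide":[0,0,0],"yaw":0,"grip":-0.6}]' 45
python3 -m crank '[{"slide":[0,0,0],"yaw":0,"grip":1},{"slide":[0,0,0],"yaw":0,"grip":1},{"slide":[0,0,0],"yaw":0,"grip":1},{"slide":[0,0,0],"yaw":0,"grip":1}]' 45
```

```text
time: 15.6
ee_pos: [493.5, 41.0, 102.9]
orientation: [-3.142, -0.003, -0.132]
wrist_force: [-0.1, 0.3, -0.3]
finger_gap: 68.2
grasp_force: 0.0
time: 16.1
ee_pos: [493.7, 40.8, 103.2]
orientation: [-3.141, -0.004, -0.133]
wrist_force: [-1.1, 0.1, 6.5]
finger_gap: 52.7
grasp_force: 47.8
```

```bash
python3 -m crank '[{"slide":[0,0,-0.6],"yaw":0,"grip":1},{"slide":[0,0,-1],"yaw":0,"grip":1},{"slide":[0,0,-2],"yaw":0,"grip":1},{"slide":[0,0,-5],"yaw":0,"grip":1},{"slide":[0,0,-5],"yaw":-6.2,"grip":1},{"slide":[0,0,-4],"yaw":-6.2,"grip":1},{"slide":[0,0,0],"yaw":0,"grip":1}]'
python3 - <<'E'
from h import *
goto(600,-140,285,.084)
E
```

```text
time: 16.98
ee_pos: [493.7, 40.9, 281.2]
orientation: [3.14, -0.009, 0.083]
wrist_force: [-0.2, -0.2, -2.3]
finger_gap: 52.5
grasp_force: 48.5
yaw deg first -0.04 then slide cm 9.08 18.92 -0.38
```

```bash
python3 -m crank '[{"slide":[2.2,4.7,0],"yaw":0,"grip":1},{"slide":[2.3,4.7,0],"yaw":0,"grip":1},{"slide":[2.3,4.7,0],"yaw":0,"grip":1},{"slide":[2.3,4.8,0],"yaw":0,"grip":1},{"slide":[0,0,0],"yaw":0,"grip":1},{"slide":[0,0,0],"yaw":0,"grip":1}]'
python3 - <<'E'
from h import *
import pickle
f=shot('wrist','w9'); t=shot('top'); pickle.dump((f,t),open('f9.pkl','wb'))
s=get_state(); print(s['ee_pos'],s['orientation'])
h=cv2.cvtColor(f['frame'],cv2.COLOR_RGB2HSV); M=((h[...,0]>105)&(h[...,0]<130)&(h[...,1]>130)).astype(np.uint8)
V=h[...,2]
for r in (30,60,90,120,140):
    c=np.nonzero(M[r])[0]; print(r,c.min() if len(c) else None,c.max() if len(c) else None, V[r,c.min():c.max():6].tolist() if len(c) else '')
for c in (230,280,330):
    r=np.nonzero(M[:150,c])[0]; print('col',c,r.min() if len(r) else None, V[:70:3,c].tolist())
E
```

```text
time: 17.73
ee_pos: [597.6, -139.3, 274.1]
orientation: [-3.139, 0.004, 0.082]
wrist_force: [-0.2, 1.2, -3.2]
finger_gap: 52.7
grasp_force: 48.7
[ 597.7189559  -138.53715528  275.39751616] [-3.14003772e+00  2.48244826e-03  8.42552887e-02]
30 217 380 [168, 153, 102, 102, 101, 107, 105, 104, 107, 104, 106, 109, 109, 107, 107, 108, 109, 110, 111, 111, 109, 108, 109, 107, 106, 118, 124, 183]
60 153 378 [175, 198, 195, 225, 227, 154, 112, 112, 111, 110, 111, 189, 154, 186, 188, 188, 185, 190, 188, 187, 189, 190, 190, 189, 190, 190, 192, 193, 193, 193, 196, 196, 195, 194, 194, 127, 124, 138]
90 96 376 [168, 191, 203, 201, 194, 183, 144, 110, 109, 112, 109, 109, 107, 108, 111, 110, 119, 110, 110, 107, 111, 179, 152, 184, 187, 190, 192, 189, 191, 190, 192, 189, 187, 192, 194, 191, 193, 191, 192, 193, 193, 196, 195, 194, 159, 125, 126]
120 221 374 [178, 153, 187, 187, 190, 189, 189, 188, 188, 188, 190, 191, 187, 192, 188, 190, 191, 188, 188, 192, 192, 191, 195, 131, 125, 143]
140 222 372 [183, 151, 188, 190, 188, 191, 192, 194, 189, 190, 193, 189, 190, 190, 190, 188, 189, 192, 189, 191, 192, 193, 192, 122, 126]
col 230 16 [102, 106, 108, 107, 103, 136, 164, 102, 101, 103, 101, 181, 185, 187, 186, 188, 188, 188, 186, 186, 188, 187, 187, 185]
col 280 15 [109, 109, 110, 107, 111, 151, 163, 106, 106, 109, 106, 188, 190, 189, 191, 192, 190, 188, 190, 190, 191, 193, 191, 192]
col 330 16 [119, 119, 121, 123, 126, 165, 157, 113, 111, 107, 109, 188, 191, 194, 192, 192, 194, 194, 196, 194, 194, 191, 192, 191]
```

Run:
```python
from h import *
import pickle
f,t=pickle.load(open('f9.pkl','rb'))
P=plane(f,[(216.5,30),(222,140),(380.5,30),(372.5,140),(230,15.5),(330,15)],50)[:,:2]; print(P.round(1))
l=P[0]-P[1]; r=P[2]-P[3]; fa=P[4]-P[5]; print(np.arctan2(l[1],l[0]),np.arctan2(r[1],r[0]),np.arctan2(-fa[0],fa[1]))
a=np.mean([np.arctan2(l[1],l[0]),np.arctan2(r[1],r[0]),np.arctan2(-fa[0],fa[1])]); Q=P@Rz(a); print(a,Q.round(1))
c=np.array([Q[4:,0].mean()-80,(Q[:2,1].mean()+Q[2:4,1].mean())/2]); w=Rz(a)@c; print('bin centre',w)
goto(w[0],w[1],150,a)
```

```text
[[ 716.2  -86.6]
 [ 638.   -93.8]
 [ 725.7 -205.3]
 [ 647.7 -212. ]
 [ 726.4  -95.9]
 [ 732.6 -167.6]]
0.09284201338964192 0.08459502654733264 0.08573504977873098
0.08772402990523519 [[ 705.9 -149. ]
 [ 627.3 -149.4]
 [ 704.9 -268.1]
 [ 626.6 -267.9]
 [ 715.2 -159.2]
 [ 715.1 -231.2]]
bin centre [ 651.00865665 -152.14358151]
yaw deg first -0.20 then slide cm 5.19 1.82 12.54
```

```bash
python3 -m crank '[{"slide":[2.6,0.9,0],"yaw":-0.2,"grip":1},{"slide":[2.6,0.9,3],"yaw":0,"grip":1},{"slide":[0,0,5],"yaw":0,"grip":1},{"slide":[0,0,4.5],"yaw":0,"grip":1},{"slide":[0,0,0],"yaw":0,"grip":1},{"slide":[0,0,0],"yaw":0,"grip":1}]'
python3 - <<'E'
from h import *
goto(651,-152,80,.088)
E
```

```text
time: 18.58
ee_pos: [652.8, -152.8, 154.0]
orientation: [3.14, -0.003, 0.088]
wrist_force: [-0.5, -0.1, -1.4]
finger_gap: 52.5
grasp_force: 48.7
yaw deg first 0.01 then slide cm -0.18 -0.10 7.40
```

```bash
python3 -m crank '[{"slide":[-0.1,-0.1,4],"yaw":0,"grip":1},{"slide":[0,0,2.5],"yaw":0,"grip":1},{"slide":[0,0,0.7],"yaw":0,"grip":1},{"slide":[0,0,0],"yaw":0,"grip":1},{"slide":[0,0,0],"yaw":0,"grip":1}]'; python3 -m crank '[{"slide":[0,0,0.15],"yaw":0,"grip":1},{"slide":[0,0,0.1],"yaw":0,"grip":1},{"slide":[0,0,0],"yaw":0,"grip":1}]'
```

```text
time: 19.2
ee_pos: [652.4, -152.8, 82.6]
orientation: [3.14, -0.004, 0.087]
wrist_force: [0.7, -0.1, -2.5]
finger_gap: 52.6
grasp_force: 48.7
time: 19.58
ee_pos: [650.8, -152.3, 77.4]
orientation: [-3.141, 0.0, 0.087]
wrist_force: [-0.7, 0.9, -2.7]
finger_gap: 52.7
grasp_force: 48.7
```

```bash
python3 -m crank '[{"slide":[0,0,0.1],"yaw":0,"grip":1},{"slide":[0,0,0],"yaw":0,"grip":1}]'; python3 -m crank '[{"slide":[0,0,0.1],"yaw":0,"grip":1},{"slide":[0,0,0.1],"yaw":0,"grip":1},{"slide":[0,0,0],"yaw":0,"grip":1}]'
```

```text
time: 19.82
ee_pos: [651.0, -152.3, 76.8]
orientation: [-3.142, 0.0, 0.087]
wrist_force: [-1.0, 0.9, -0.2]
finger_gap: 52.2
grasp_force: 49.0
time: 20.2
ee_pos: [651.1, -152.3, 76.8]
orientation: [-3.141, 0.001, 0.088]
wrist_force: [-6.2, 1.7, 10.3]
finger_gap: 52.7
grasp_force: 50.0
```

Contact with the bin floor. I'll release and retreat.

```bash
python3 -m crank '[{"slide":[0,0,-0.1],"yaw":0,"grip":-0.5},{"slide":[0,0,0],"yaw":0,"grip":-0.5},{"slide":[0,0,0],"yaw":0,"grip":-0.5},{"slide":[0,0,-0.5],"yaw":0,"grip":-0.5},{"slide":[0,0,-3],"yaw":0,"grip":-0.5},{"slide":[0,0,-5],"yaw":0,"grip":-0.5},{"slide":[0,0,-5],"yaw":0,"grip":-0.5},{"slide":[0,0,-5],"yaw":0,"grip":-0.5},{"slide":[0,0,0],"yaw":0,"grip":-0.5},{"slide":[0,0,0],"yaw":0,"grip":-0.5}]'
python3 - <<'E'
from h import *
import pickle
f=shot('wrist'); s=get_state(); print(s['ee_pos'],s['wrist_force'])
h=cv2.cvtColor(f['frame'],cv2.COLOR_RGB2HSV); B=((h[...,0]>105)&(h[...,0]<130)&(h[...,1]>130)).astype(np.uint8)
# non-blue blob inside the bin = carrier
b=cv2.projectPoints
ctr=np.array([651,-152]);R=Rz(.088)
q=proj(f,[np.r_[ctr+R@np.array(v),2] for v in((74,54),(74,-54),(-74,-54),(-74,54))]).astype(np.int32)
I=np.zeros(B.shape,np.uint8); cv2.fillConvexPoly(I,q,1)
M=cv2.morphologyEx(I*(1-B),cv2.MORPH_OPEN,np.ones((5,5)));M=cv2.morphologyEx(M,cv2.MORPH_CLOSE,np.ones((9,9)))
c,_=cv2.findContours(M,cv2.RETR_EXTERNAL,cv2.CHAIN_APPROX_NONE)
for k in c:
    if cv2.contourArea(k)>200: print(cv2.boundingRect(k),cv2.minAreaRect(plane(f,k.reshape(-1,2),15)[:,:2].astype(np.float32)))
E
```

```text
time: 21.45
ee_pos: [650.6, -152.2, 260.2]
orientation: [-3.141, 0.0, 0.087]
wrist_force: [-0.7, 0.1, -1.3]
finger_gap: 64.0
grasp_force: 0.0
[ 650.18889927 -152.02304052  258.8014933 ] [-0.71893884 -0.32775968 -0.26079109]
(233, 131, 75, 117) ((649.1475830078125, -147.8489532470703), (104.07110595703125, 63.78851318359375), 4.234143257141113)
```

```bash
python3 -c "
from bench import env
print(env.finish_job())"
```

```text
the job is handed in; nothing more can be done
None
```

The board was tested and handed in at about 21.5 s: the carrier seated in the nest, the trigger was held fully squeezed for about 1 s and sprang back, and the carrier now appears to lie flat near the middle of the blue bin, going by its measured outline.

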